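# Gauge a steel angle against a flip stop

## Robot

A 6-joint arm with a two-finger parallel gripper is mounted at the origin on the work surface. World frame = base frame: x ahead of the robot, y to its left, z up, the work surface at z = 0. Lengths are in m, angles in rad, forces in N, time in s.
With the tool pointing down it reaches from about 0.35 to 0.775 m from the base axis. Payload 5.5 kg.
Tool frame: the origin (TCP) lies where the fingers leave the gripper's body, on its centre line; the fingertips stand 73 mm ahead of it and the grasp point (between the pads) lies 54 mm ahead of it; z points along the fingers, y is the direction in which the jaws open and shut (so a half turn about z gives the same grasp; the last joint's range is limited). The gripper opens to 85 mm and grips with 20 to 120 N. Pads are 22 mm wide; open, the fingers measure 114 mm over their backs; the gripper's body (76 mm by 85 mm) begins 54 mm behind the grasp point. The pads swing forward as they close: fully open they stand 13 mm farther back than shut.
Start: joints at [-1.478, 0.313, 0.046, 1.304, 0, 1.431], TCP at [0.133, -0.56, 0.304] pointing down, gripper open.
Joint ranges: [-2.76, 2.76], [-0.86, 1.69], [-1.03, 1.26], [-2.2, 2.34], [-1.47, 1.5], [-3.14, 3.14]. Speed limits (rad/s): [2.57, 2.57, 3.14, 3.14, 3.14, 3.14].

## Interface

Orientations are given as a unit quaternion [w, x, y, z].
In Python, from workcell import env, read_camera, job, cut_out gives the robot as it stands.
- The arm moves only by the tool servo_tool, never from a script. Its argument "deltas" is a list of rows, each an object of numbers: "dx", "dy", "dz": the shift along the world's x, y, z in mm; "rx", "ry", "rz": the turn, a rotation vector about the world's x, y, z in rad; "fingers": the closure, from -1 (fully open) to 1 (shut). A call has 1 to 8 rows; each row shifts and turns the commanded pose from where the row before left it; what a row does not reach is not made up. A row lasts 1/10 s, in which the tool goes at most 50 mm and 8.59 degrees, less where a joint would pass 70% of its speed; a pose out of reach is approached as far as the arm can. A call is refused whole if a number of a shift passes 50 or a number of a turn 0.15, either way. A call with a gripper value outside its range is refused whole. The fingers move at their own pace and stop on an object; "newtons" is the grip in N (left out, the last holds). Time passes only in rows, so rows that do not move let the fingers close. It gives the time, the measured TCP pose, the force and the opening at its end, in the units of the state.
- env.get_state(): the state, without advancing time (a new reading comes with each control period).
- read_camera(name): name is "side" or "top" or "wrist"; returns a dict with "img" (384x512x3 uint8, red, green, blue), "intrinsics" (3x3 intrinsics, pixels), "extrinsics" (4x4, takes a point from camera to world coordinates); the wrist camera has in their place "hand_eye" (4x4, takes a point from camera to tool coordinates, whose origin is the TCP and whose axes are the flange's). Camera axes: x right, y down, z forward; pixel columns grow to the right and rows downward; lengths in m; the calibration is good to about 2 mm. The wrist camera is an equidistant fisheye: a pixel r from the principal point sees the ray r / f radians off the axis. A picture is of the moment at which its call begins: read the wrist's pose just before it. There is no depth.
- job.hand_in(): hands the job in, once; it reports no verdict.
Trained networks look in the newest picture that a camera, given by its name, has taken for a name from the list of things; names that differ only in an ending like _2 or _b are one class to them, and where a whole thing is asked for, a point or a joint stands for the part that bears it (a point fixed in the world has none). Each returns a list of dicts, best first, with "confidence" (0 to 1); they miss things now and then, are a little off and sometimes report something else, mostly with a low value. They report only what shows in the picture. A call takes as long as a camera call. They do not tell look-alikes from the thing itself.
- cut_out(target, camera): "region" (384x512 bool, what is visible of it) and "extent" ([left, top, right, bottom] in pixels, round what is visible of it).
The state is a dict: "clock": time; "joint_pos": joint angles; "qvel": joint speeds; "tau": joint torques, N m; "tcp_pos": TCP position; "orientation": TCP orientation; "wrist_force": force on the tool from outside, world axes, zero at the start; "ft_torque": the same for the moment, N m; "finger_gap": finger opening in m.
Only numpy, scipy, OpenCV 4.12 (cv2) and the standard library are available. Lean on these libraries where they do the work, as an engineer would, in place of code of your own. Each camera call takes 0.05 s, during which the arm holds its last target. There are 200 camera calls.

## Task

Flip the hinged stop fully down over the fence, then slide the steel angle, upright as it lies, flat along the fence until its end bears on the foot of the stop's adjusting screw, and keep it pressed there gently but definitely (some 5 to 10 N) for about a second, never forcing it against stop or fence. Let go and flip the stop back up to about upright or beyond, leaving the angle exactly where it was gauged: flat on the bed, back edge flush with the fence, end still on the stop's line. Leave the wrench, jar and screwdriver alone.

Things in the scene. Friction and masses are not known exactly. Their poses are not given: they have to be found in the camera images.
- fence: Fixed gauge: steel bed 160 (x) x 420 (y) x 12 mm, with an aluminium fence 20 mm thick along its far side, top 50 mm above the bench. Origin: centre of the bed's underside. y runs along the fence, +y towards the stop; +x points to the fence. The face that parts lie against is the plane x = +30 mm; the bed's top is z = 12 mm. Place and yaw vary.
- stop_block: Fixed steel block clamped on the fence top, 44 mm wide (y), its place along the fence varies; axes as the fence's. The stop is centred on it. Origin: its middle, at the height of the fence top, 10 mm behind the fence face. The stop's hinge axis runs parallel to the fence 22 mm above this origin.
- leaf (a joint): Angle of the flip stop: 0 = fully down (arm level over the bed towards the robot, on its end-stop), growing as lifted, 1.57 = arm straight up, 1.9 = end-stop. Starts up, 1.5 to 1.8. A stiff friction hinge holds it at any angle; moving it takes 1 to 3 N at the pin. Arm 24 mm wide (y); 42 mm from the hinge a plate 26 x 12 mm hangs 54 mm below the arm's axis and carries the adjusting screw.
- foot_mid (a point): Reference point on the plate of the flip stop, on the axis of its adjusting screw, in the middle of the plate. From it the screw points to the fence's -y and ends in a round foot, 20 mm diameter: its face is 14 to 28 mm from this point, how far is NOT measured: find it by feel. Stop down: 32 mm in front of the fence face, 12.5 mm above the bed. Flipping does not shift it along the fence; the screw never slips.
- pin (a point): Grip point on the stop's handle, a steel pin of 12 mm diameter parallel to the fence, sticking out on the +y side to 70 mm from the stop's middle. On the pin's axis, 45 mm in +y from the middle. It moves on a circle: hinge axis + 75 mm x (-cos, +sin of the joint angle) in the fence's (x, z). Pinch it from above, fingers across it; it turns between them. Stop down: 54 mm free below the pin.
- angle_leg (a point): The part: loose steel angle, 140 mm long (y), 0.3 to 0.55 kg, 5 mm thick; one leg flat on the bed, 45 mm deep (x), edge to the fence, the other upright on the robot's side, 40 mm high. Point: middle of the upright leg, 20 mm above the bed; flush with the fence it is 42.5 mm in front of its face. Starts 8 to 16 mm clear, slightly turned. Sliding takes up to 5 N. Pinch the upright leg from above.
- angle_end (a point): Point on the angle's +y end face, which goes against the screw's foot: 70 mm in +y, 10 mm in +x and 10 mm below angle_leg, in the angle's axes (the fence's when aligned). Steel on steel: once it touches, the force climbs by 10 N or more for each further mm.
- wrench: Bystander: steel wrench lying on the bench; origin under its middle.
- jar: Bystander: amber glass jar with steel cap, 56 mm diameter, 70 mm high; origin under its centre.
- screwdriver: Bystander: screwdriver with black handle lying on the bench; origin under its middle.
Mind the look-alikes: they are no part of the job. What is shaped like the part that bears angle_leg but brown or pink is not meant.

How it is judged:
By the outcome, as a careful person would: the job done as asked, in the order asked, and still so for the second after the job is handed in, with the robot touching nothing.
It also fails if it takes over 72 s, if anything falls off the work surface, if the arm or the gripper's body presses on something with over 40 N, if the wrist force passes 120 N, or if a joint passes its speed limit or range.

## Working session

There is one attempt and no reset: what is moved stays moved. The work goes in short steps, Python scripts to look and compute and a tool call to move; the robot and the scene stay as the last step left them, time stands still between calls to the robot, and variables do not carry over. Pictures are saved under pics/ and viewed, about 8 in all and at most 12, crops included, and the job is handed in when it is done.

Besides the shell and the picture viewer there is one more tool, called as name(argument=value, ...), one argument or row to a line, values as JSON. servo_tool: Moves the arm, as the interface text tells. Its arguments: {"type":"object","properties":{"deltas":{"type":"array"},"newtons":{"type":"number"}},"required":["deltas"]}

```bash
mkdir -p pics; ls; cat > h.py <<'E'
import numpy as np, cv2
from workcell import env, read_camera, job, cut_out
def ray(c,uv):
    K=np.array(c['intrinsics']);E=np.array(c['extrinsics'])
    d=E[:3,:3]@np.linalg.solve(K,[uv[0],uv[1],1.]);return E[:3,3],d/np.linalg.norm(d)
def tri(c1,u1,c2,u2):
    o1,d1=ray(c1,u1);o2,d2=ray(c2,u2)
    s=np.linalg.lstsq(np.c_[d1,-d2],o2-o1,rcond=None)[0]
    a=o1+s[0]*d1;b=o2+s[1]*d2;return (a+b)/2,np.linalg.norm(a-b)
def atz(c,uv,z):
    o,d=ray(c,uv);return o+d*(z-o[2])/d[2]
def proj(c,P):
    E=np.linalg.inv(np.array(c['extrinsics']));p=E[:3,:3]@np.array(P)+E[:3,3];q=np.array(c['intrinsics'])@p;return q[:2]/q[2]
def save(n,img): cv2.imwrite('pics/'+n,cv2.cvtColor(np.ascontiguousarray(img),cv2.COLOR_RGB2BGR))
E
python3 - <<'E'
from h import *
print(env.get_state())
import pickle
C={}
for n in('top','side'):
    c=read_camera(n);C[n]=c;save(n+'0.png',c['img'])
    print(n,np.round(c['intrinsics'],1).tolist(),np.round(c['extrinsics'],3).tolist())
    for t in('fence','stop_block','leaf','angle_leg','wrench','jar','screwdriver'):
        for r in cut_out(t,n)[:3]:
            m=r['region'];ys,xs=np.nonzero(m);print(t,round(r['confidence'],2),r['extent'],m.sum(),xs.mean().round(1),ys.mean().round(1))
pickle.dump(C,open('C0.pkl','wb'))
E
```

```text
pics
{'clock': 0.0, 'joint_pos': array([-1.47760155e+00,  3.14038098e-01,  4.49710138e-02,  1.30360683e+00,
       -5.42076630e-06,  1.43119286e+00]), 'qvel': array([-0.00077422,  0.00072401, -0.00039112,  0.00094752,  0.00147122,
       -0.00105379]), 'tau': array([ 6.06305348e-04, -4.80626249e+01,  2.98534942e+01,  1.94991357e-02,
       -2.04805910e-04,  6.90785669e-06]), 'tcp_pos': array([ 0.13260465, -0.55910685,  0.30298405]), 'orientation': array([-9.38604848e-04,  9.93232829e-01,  1.16136408e-01,  1.90725095e-05]), 'wrist_force': array([-0.0427848 , -0.31228744,  0.79879595]), 'ft_torque': array([-0.04877103,  0.03147658,  0.05401497]), 'finger_gap': 0.08563554137955681}
top [[403.5, 0.0, 245.0], [0.0, 403.5, 193.7], [0.0, 0.0, 1.0]] [[-0.007, -0.994, 0.109, 0.354], [-1.0, 0.007, 0.001, -0.014], [-0.001, -0.109, -0.994, 1.277], [0.0, 0.0, 0.0, 1.0]]
stop_block 0.57 [177.2, 157.4, 218.1, 179.8] 351 205.6 166.3
leaf 0.57 [184.8, 159.1, 218.0, 181.9] 202 204.5 164.9
angle_leg 0.89 [181.2, 225.8, 198.0, 274.8] 664 189.4 250.6
angle_leg 0.85 [320.2, 143.1, 364.1, 155.7] 610 342.4 
[... 305 characters left out ...]
959, -0.167, 0.229, 0.169], [-0.283, 0.538, -0.794, 1.054], [0.01, -0.826, -0.563, 0.807], [0.0, 0.0, 0.0, 1.0]]
fence 0.77 [191.7, 157.5, 255.9, 244.7] 3083 227.2 209.3
stop_block 0.69 [199.1, 173.1, 230.5, 210.4] 478 213.3 189.2
leaf 0.79 [202.5, 176.7, 229.5, 193.0] 293 214.0 184.9
angle_leg 0.77 [223.7, 169.9, 245.7, 193.0] 276 234.3 182.2
angle_leg 0.74 [227.2, 140.7, 247.1, 163.5] 204 236.4 150.1
angle_leg 0.62 [296.0, 159.6, 323.4, 187.7] 420 310.4 173.6
wrench 0.43 [266.3, 143.7, 298.0, 158.6] 136 280.1 146.6
jar 0.89 [239.8, 265.2, 263.0, 301.3] 668 252.0 284.3
screwdriver 0.69 [153.1, 265.2, 192.4, 320.9] 346 167.0 283.7
screwdriver 0.38 [201.8, 172.4, 231.5, 209.1] 414 213.0 189.5
```

```bash
python3 - <<'E'
import pickle
from h import *
C=pickle.load(open('C0.pkl','rb'))
a=C['top']['img'][120:300,60:380];b=C['side']['img'][120:330,130:350]
a=cv2.resize(a,(800,450),interpolation=3)
save('top_c.png',a);save('side_c.png',cv2.resize(b,(629,600),interpolation=3))
E
```

```text
(no output)
```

View pics/top_c.png

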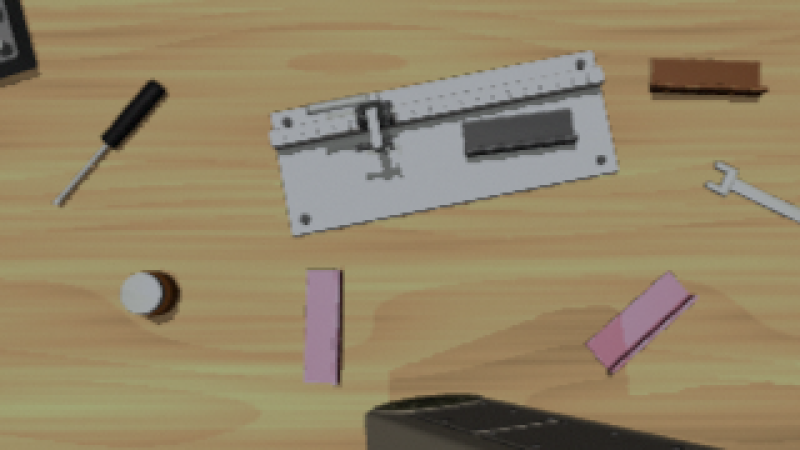

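View pics/side_c.png

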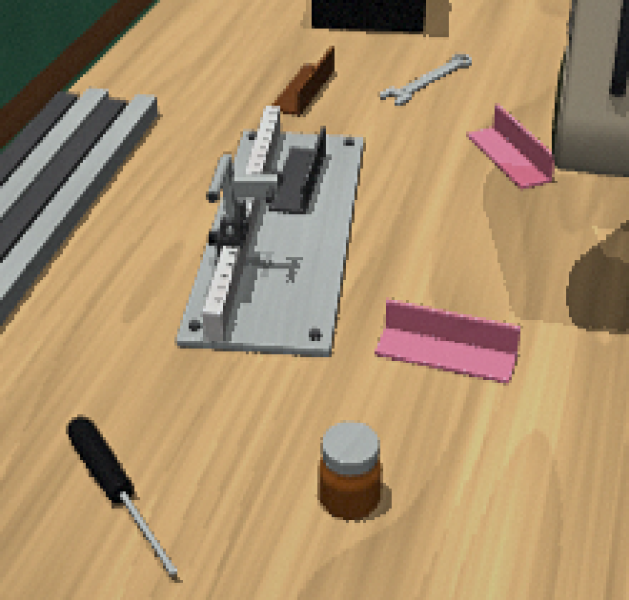

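The angle on the bed is the dark grey one at full-image (268,173) in the top view. Its look-alikes are brown (342,150), pink (189,250) and pink (317,248). The stop is up at about (206,166), with its pin on the left (+y) side. I'll fit the fence pose next.

```bash
python3 - <<'E'
import pickle
from h import *
C=pickle.load(open('C0.pkl','rb'));c=C['top'];s=C['side']
def f(p): return (60+p[0]*.4, 120+p[1]*.4)
cor=dict(fl=(275,112),fr=(592,50),nr=(618,170),nl=(293,236))
W={k:atz(c,f(p),.012) for k,p in cor.items()}
for k,v in W.items(): print(k,v.round(4))
def g(p): return (130+p[0]*.35,120+p[1]*.35)
sc=dict(nl=(331,353),nr=(363,138),fl=(178,346))
for k,p in sc.items(): print('side',k,atz(s,g(p),.012).round(4))
for k in('nl','nr'): print(tri(c,f(cor[k]),s,g(sc[k])))
# refine with mask in top
hsv=cv2.cvtColor(c['img'],cv2.COLOR_RGB2HSV)
m=((hsv[...,1]<50)&(hsv[...,2]>110)).astype(np.uint8);m[:,:165]=0;m[:,312:]=0;m[:135]=0;m[216:]=0
n,l,st,ce=cv2.connectedComponentsWithStats(m);i=1+st[1:,4].argmax()
pts=np.argwhere(l==i)[:,::-1]
wp=np.array([atz(c,p,.012)[:2] for p in pts]);r=cv2.minAreaRect((wp*1000).astype(np.float32));print(r,cv2.boxPoints(r))
# pin and angle ends
print('pin', [tri(c,f(a),s,g(b)) for a,b in [((310,106),(212,195))]])
ang=[((463,120),(272,207)),((573,110),(0,0)),((467,156),(302,213)),((576,141),(324,128))]
for a,b in ang: print('ang z=.017',atz(c,f(a),.017).round(4),'z=.052',atz(c,f(a),.052).round(4))
print(tri(c,f((576,141)),s,g((324,128))))
E
```

```text
fl [0.5861 0.2244 0.012 ]
fr [ 0.6635 -0.1803  0.012 ]
nr [ 0.5085 -0.2099  0.012 ]
nl [0.4282 0.1998 0.012 ]
side nl [0.4254 0.2071 0.012 ]
side nr [ 0.5071 -0.2036  0.012 ]
side fl [0.5771 0.2427 0.012 ]
(array([0.427931  , 0.20069712, 0.00589248]), np.float64(0.0011850005914858966))
(array([ 0.50904408, -0.21058731,  0.00757279]), np.float64(6.782093051858266e-05))
((520.7153930664062, 6.0397796630859375), (105.28620147705078, 420.49041748046875), 10.614707946777344) [[ 430.24518  202.99023]
 [ 507.70108 -210.30478]
 [ 611.1856  -190.91068]
 [ 533.72974  222.38434]]
pin [(array([0.56698049, 0.1591295 , 0.14561776]), np.float64(0.0023853501652224014))]
ang z=.017 [ 0.5731 -0.0146  0.017 ] z=.052 [ 0.567  -0.0146  0.052 ]
ang z=.017 [ 0.5849 -0.154   0.017 ] z=.052 [ 0.5785 -0.1501  0.052 ]
ang z=.017 [ 0.5271 -0.0193  0.017 ] z=.052 [ 0.5223 -0.0191  0.052 ]
ang z=.017 [ 0.5452 -0.157   0.017 ] z=.052 [ 0.5399 -0.153   0.052 ]
(array([ 0.54241709, -0.15285687,  0.04951447]), np.float64(0.004405617958564804))
```

servo_tool(
  deltas=[
    {"dx":24.5,"dy":41.3,"rz":0.1016,"fingers":-1},
    {"dx":24.5,"dy":41.3,"rz":0.1016},
    {"dx":24.5,"dy":41.3,"rz":0.1016},
    {"dx":24.5,"dy":41.3,"rz":0.1016},
    {"dx":24.5,"dy":41.3,"rz":0.1016},
    {"dx":24.5,"dy":41.3,"rz":0.1016},
    {"dx":24.5,"dy":41.3,"rz":0.1016},
    {"dx":24.5,"dy":41.3,"rz":0.1016},
  ],
  newtons=40,
)

```text
invalid input at $.deltas[0]: expected keys dx, dy, dz, rx, ry, rz, fingers
```

servo_tool(
  deltas=[
    {"dx":24.5,"dy":41.3,"rz":0.1016},
    {"dx":24.5,"dy":41.3,"rz":0.1016},
    {"dx":24.5,"dy":41.3,"rz":0.1016},
    {"dx":24.5,"dy":41.3,"rz":0.1016},
    {"dx":24.5,"dy":41.3,"rz":0.1016},
    {"dx":24.5,"dy":41.3,"rz":0.1016},
    {"dx":24.5,"dy":41.3,"rz":0.1016},
    {"dx":0},
  ],
)

```text
invalid input at $.deltas[0]: expected keys dx, dy, dz, rx, ry, rz, fingers
```

servo_tool(
  deltas=[
    {"dx":24.5,"dy":41.3,"dz":0,"rx":0,"ry":0,"rz":0.1016,"fingers":-1},
    {"dx":24.5,"dy":41.3,"dz":0,"rx":0,"ry":0,"rz":0.1016,"fingers":-1},
    {"dx":24.5,"dy":41.3,"dz":0,"rx":0,"ry":0,"rz":0.1016,"fingers":-1},
    {"dx":24.5,"dy":41.3,"dz":0,"rx":0,"ry":0,"rz":0.1016,"fingers":-1},
    {"dx":24.5,"dy":41.3,"dz":0,"rx":0,"ry":0,"rz":0.1016,"fingers":-1},
    {"dx":24.5,"dy":41.3,"dz":0,"rx":0,"ry":0,"rz":0.1016,"fingers":-1},
    {"dx":24.5,"dy":41.3,"dz":0,"rx":0,"ry":0,"rz":0.1016,"fingers":-1},
    {"dx":24.5,"dy":41.3,"dz":0,"rx":0,"ry":0,"rz":0.1016,"fingers":-1},
  ],
  newtons=40,
)

```text
clock: 1.6
tcp_pos: [0.3292, -0.2275, 0.3043]
orientation: [0.001, 0.866, 0.501, 0.0]
wrist_force: [0.8, -0.4, 0.2]
finger_gap: 0.0855
```

servo_tool(
  deltas=[
    {"dx":24.5,"dy":41.3,"dz":0,"rx":0,"ry":0,"rz":0.1016,"fingers":-1},
    {"dx":24.5,"dy":41.3,"dz":0,"rx":0,"ry":0,"rz":0.1016,"fingers":-1},
    {"dx":24.5,"dy":41.3,"dz":0,"rx":0,"ry":0,"rz":0.1016,"fingers":-1},
    {"dx":24.5,"dy":41.3,"dz":0,"rx":0,"ry":0,"rz":0.1016,"fingers":-1},
    {"dx":24.5,"dy":41.3,"dz":0,"rx":0,"ry":0,"rz":0.1016,"fingers":-1},
    {"dx":24.5,"dy":41.3,"dz":0,"rx":0,"ry":0,"rz":0.1016,"fingers":-1},
    {"dx":24.5,"dy":41.3,"dz":0,"rx":0,"ry":0,"rz":0.1016,"fingers":-1},
    {"dx":0,"dy":0,"dz":0,"rx":0,"ry":0,"rz":0,"fingers":-1},
  ],
)

```text
clock: 2.4
tcp_pos: [0.5023, 0.0644, 0.3036]
orientation: [0.0, 0.635, 0.772, 0.001]
wrist_force: [-0.5, -0.0, 0.1]
finger_gap: 0.085
```

```bash
cat >> h.py <<'E'
from scipy.spatial.transform import Rotation as Rn
def wcam(s,c):
    T=np.eye(4);q=s['orientation'];T[:3,:3]=Rn.from_quat([q[1],q[2],q[3],q[0]]).as_matrix();T[:3,3]=s['tcp_pos'];return T@np.array(c['hand_eye'])
def wray(E,c,uv):
    K=np.array(c['intrinsics']);x=(uv[0]-K[0,2])/K[0,0];y=(uv[1]-K[1,2])/K[1,1];r=np.hypot(x,y)+1e-12
    return E[:3,3],E[:3,:3]@np.array([x/r*np.sin(r),y/r*np.sin(r),np.cos(r)])
def wproj(E,c,P):
    p=E[:3,:3].T@(np.asarray(P)-E[:3,3]);h=np.hypot(p[0],p[1]);a=np.arctan2(h,p[2]);K=np.array(c['intrinsics'])
    return np.array([K[0,2]+K[0,0]*a*p[0]/h,K[1,2]+K[1,1]*a*p[1]/h])
def watz(E,c,uv,z):
    o,d=wray(E,c,uv);return o+d*(z-o[2])/d[2]
def yaw(s):
    q=s['orientation'];return np.degrees(Rn.from_quat([q[1],q[2],q[3],q[0]]).as_matrix()[:2,0]@[1,0]),Rn.from_quat([q[1],q[2],q[3],q[0]]).as_matrix().round(3).tolist()
E
python3 - <<'E'
from h import *
import pickle
s=env.get_state();c=read_camera('wrist');E=wcam(s,c);pickle.dump((s,c,E),open('w1.pkl','wb'))
print(s['clock'],s['tcp_pos'],yaw(s)[1],s['joint_pos'].round(3),np.round(c['intrinsics'],1).tolist(),np.round(c['hand_eye'],3).tolist())
for t in('fence','stop_block','leaf','angle_leg'):
    for r in cut_out(t,'wrist')[:2]:print(t,round(r['confidence'],2),r['extent'])
save('w1.png',cv2.resize(c['img'],(800,600),interpolation=3))
E
```

```text
2.4 [0.50225372 0.0643862  0.30361343] [[-0.193, 0.981, 0.002], [0.981, 0.193, 0.001], [0.001, 0.002, -1.0]] [-3.200e-02  1.790e-01 -1.300e-01  1.260e+00  1.000e-03  1.344e+00] [[297.3, 0.0, 254.4], [0.0, 297.3, 193.1], [0.0, 0.0, 1.0]] [[-0.001, -0.952, -0.306, 0.079], [1.0, -0.0, -0.001, 0.0], [0.0, -0.306, 0.952, -0.069], [0.0, 0.0, 0.0, 1.0]]
fence 0.68 [213.7, 42.7, 349.5, 338.3]
stop_block 0.74 [280.9, 99.4, 365.1, 196.8]
leaf 0.91 [275.7, 94.6, 366.2, 200.2]
angle_leg 0.92 [254.8, 229.5, 292.3, 325.1]
angle_leg 0.68 [67.3, 44.6, 183.7, 89.4]
```

View pics/w1.png

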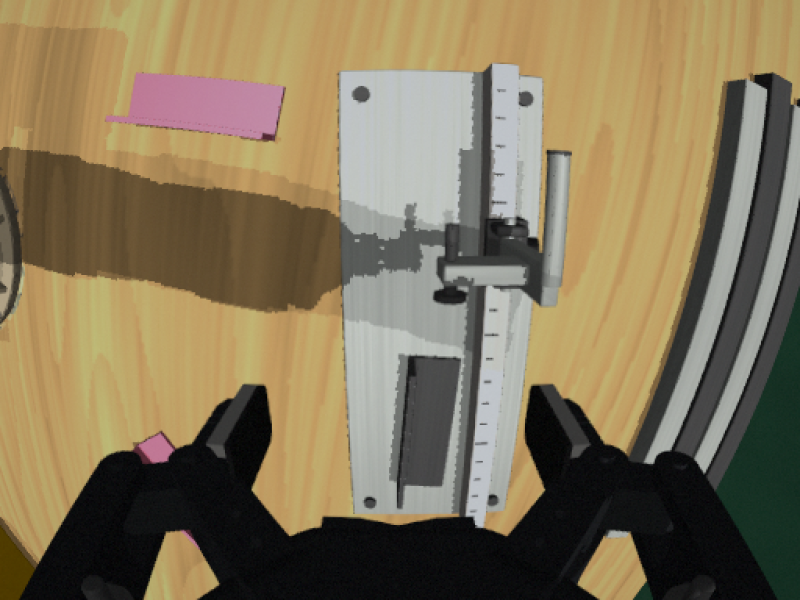

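```bash
cat > fit.py <<'E'
import pickle
from h import *
from scipy.optimize import least_squares as LS
s,c,E=pickle.load(open('w1.pkl','rb'))
def F(p,P): # fence coords mm -> world m
    x,y,a=p;P=np.asarray(P,float);return np.array([x+np.cos(a)*P[0]-np.sin(a)*P[1],y+np.sin(a)*P[0]+np.cos(a)*P[1],P[2]])/1000
def inv(p,W):
    x,y,a=p;d=np.asarray(W)[:2]*1000-[x,y];return np.array([np.cos(a)*d[0]+np.sin(a)*d[1],-np.sin(a)*d[0]+np.cos(a)*d[1],W[2]*1000])
E
python3 - <<'E'
from fit import *
k=.64
obs=[((340,71),(-80,210,12)),((543,77),(80,210,12)),((355,515),(-80,-210,12)),((490,65),(30,210,50)),((519,65),(50,210,50)),((507,511),(80,-210,12))]
f=lambda p:np.concatenate([wproj(E,c,F(p,P))-np.array(u)*k for u,P in obs])
r=LS(f,[547,10,.185],x_scale=[10,10,.02]);p=r.x;print(p,np.degrees(p[2]),r.fun.round(1));np.save('p.npy',p)
# stop: pin tip and base
g=lambda q:np.concatenate([wproj(E,c,F(p,(40-75*np.cos(q[0]),q[1]+70,72+75*np.sin(q[0]))))-np.array((559,152))*k])
r2=LS(g,[1.65,72],x_scale=[.1,10]);print('leaf,ystop',r2.x,r2.fun)
for z,us in((17,[(461,359),(440,487)]),(52,[(399,356),(409,357),(397,507),(404,507)])):
    for u in us: print(z,inv(p,watz(E,c,np.array(u)*k,z/1000)).round(1))
# triangulate pin tip with side/top
C=pickle.load(open('C0.pkl','rb'))
o,d=wray(E,c,np.array((559,152))*k)
for n,u in(('side',(130+212*.35,120+195*.35)),('top',(60+308*.4,120+107*.4))):
    o2,d2=ray(C[n],u);t=np.linalg.lstsq(np.c_[d,-d2],o2-o,rcond=None)[0];a=o+d*t[0];b=o2+d2*t[1];print(n,inv(p,(a+b)/2),np.linalg.norm(a-b))
w=F(p,(40-75*np.cos(r2.x[0]),r2.x[1]+45,72+75*np.sin(r2.x[0])));print('pin world',w)
E
```

```text
[5.49424467e+02 1.03726792e+01 1.97294259e-01] 11.3041283813966 [-1.4  0.4  0.4  0.1  0.3  0.5  0.9 -1.2  0.2  0.1 -0.4  0.7]
leaf,ystop [ 1.64351736 76.82242533] [5.68434189e-14 0.00000000e+00]
17 [ 18.5 -24.   17. ]
17 [   6.2 -164.9   17. ]
52 [-34.2  -4.7  52. ]
52 [-26.6  -5.6  52. ]
52 [ -36.3 -158.9   52. ]
52 [ -29.8 -159.    52. ]
side [ 44.50839549 146.78491592 148.53260442] 0.0006078032579548556
top [ 49.67409893 146.72270939 134.14486791] 0.0009804094727236903
pin world [0.57011281 0.13874064 0.14680177]
```

servo_tool(
  deltas=[
    {"dx":22.6,"dy":24.8,"dz":-18,"rx":0,"ry":0,"rz":0,"fingers":-1},
    {"dx":22.6,"dy":24.8,"dz":-18,"rx":0,"ry":0,"rz":0,"fingers":-1},
    {"dx":22.6,"dy":24.8,"dz":-18,"rx":0,"ry":0,"rz":0,"fingers":-1},
    {"dx":0,"dy":0,"dz":0,"rx":0,"ry":0,"rz":0,"fingers":-0.2},
    {"dx":0,"dy":0,"dz":0,"rx":0,"ry":0,"rz":0,"fingers":-0.2},
    {"dx":0,"dy":0,"dz":0,"rx":0,"ry":0,"rz":0,"fingers":-0.2},
  ],
)

```text
clock: 3.25
tcp_pos: [0.5675, 0.133, 0.2507]
orientation: [0.0, 0.639, 0.769, 0.0]
wrist_force: [0.2, -0.6, -0.0]
finger_gap: 0.0513
```

```bash
python3 - <<'E'
from fit import *
p=np.load('p.npy')
s=env.get_state();c=read_camera('wrist');E=wcam(s,c);pickle.dump((s,c,E),open('w2.pkl','wb'))
print(s['clock'],s['tcp_pos'],yaw(s)[1],s['wrist_force'],s['finger_gap'])
im=c['img'].copy()
th=1.6435;ys=76.8
for y in(45,70):
    u=wproj(E,c,F(p,(40-75*np.cos(th),ys+y,72+75*np.sin(th))));print(u);cv2.circle(im,(int(round(u[0])),int(round(u[1]))),2,(255,0,0),-1)
save('w2.png',cv2.resize(im,(800,600),interpolation=3))
E
```

```text
3.25 [0.56754736 0.13296699 0.25069746] [[-0.183, 0.983, 0.0], [0.983, 0.183, -0.0], [-0.0, 0.0, -1.0]] [ 0.20226901 -0.61055792 -0.03426223] 0.051257904948568966
[259.74247971 220.63091087]
[259.41408756 182.55260026]
```

View pics/w2.png

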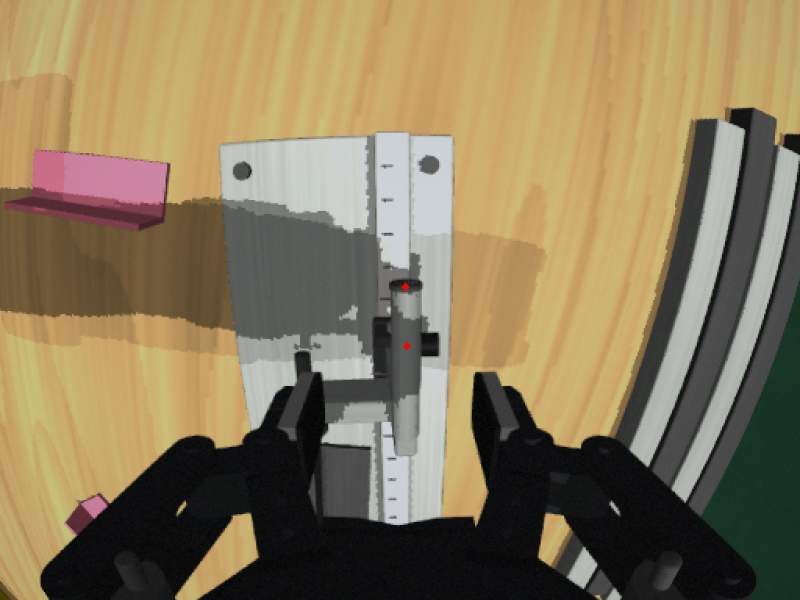

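servo_tool(
  deltas=[
    {"dx":2.6,"dy":4.5,"dz":-15,"rx":0,"ry":0,"rz":0,"fingers":-0.2},
    {"dx":0,"dy":0,"dz":-18,"rx":0,"ry":0,"rz":0,"fingers":-0.2},
    {"dx":0,"dy":0,"dz":-17,"rx":0,"ry":0,"rz":0,"fingers":-0.2},
    {"dx":0,"dy":0,"dz":0,"rx":0,"ry":0,"rz":0,"fingers":1},
    {"dx":0,"dy":0,"dz":0,"rx":0,"ry":0,"rz":0,"fingers":1},
    {"dx":0,"dy":0,"dz":0,"rx":0,"ry":0,"rz":0,"fingers":1},
    {"dx":0,"dy":0,"dz":0,"rx":0,"ry":0,"rz":0,"fingers":1},
    {"dx":0,"dy":0,"dz":0,"rx":0,"ry":0,"rz":0,"fingers":1},
  ],
  newtons=25,
)

```text
clock: 4.1
tcp_pos: [0.5711, 0.1386, 0.2014]
orientation: [0.001, 0.638, 0.77, 0.001]
wrist_force: [-1.3, -3.6, 5.3]
finger_gap: 0.0111
```

```bash
cat > arc.py <<'E'
import sys,json,numpy as np
a,b,n=float(sys.argv[1]),float(sys.argv[2]),int(sys.argv[3]);t=np.linspace(a,b,n+1)
fx=-75*np.cos(t);fz=75*np.sin(t)
X=np.round(np.diff(np.round(fx*.981,1)),1);Y=np.round(np.diff(np.round(fx*.195,1)),1);Z=np.round(np.diff(np.round(fz,1)),1)
for i in range(n):print(X[i],Y[i],Z[i])
E
python3 arc.py 1.656 0 15
```

```text
-8.2 -1.6 0.3
-8.0 -1.6 -0.7
-8.0 -1.6 -1.6
-7.8 -1.5 -2.4
-7.4 -1.5 -3.3
-7.0 -1.4 -4.2
-6.6 -1.3 -4.8
-6.0 -1.2 -5.6
-5.3 -1.0 -6.3
-4.6 -1.0 -6.8
-3.9 -0.7 -7.2
-3.1 -0.6 -7.7
-2.2 -0.5 -8.0
-1.3 -0.2 -8.1
-0.5 -0.1 -8.3
```

servo_tool(
  deltas=[
    {"dx":-8.2,"dy":-1.6,"dz":0.3,"rx":0,"ry":0,"rz":0,"fingers":1},
    {"dx":-8.0,"dy":-1.6,"dz":-0.7,"rx":0,"ry":0,"rz":0,"fingers":1},
    {"dx":-8.0,"dy":-1.6,"dz":-1.6,"rx":0,"ry":0,"rz":0,"fingers":1},
    {"dx":-7.8,"dy":-1.5,"dz":-2.4,"rx":0,"ry":0,"rz":0,"fingers":1},
    {"dx":-7.4,"dy":-1.5,"dz":-3.3,"rx":0,"ry":0,"rz":0,"fingers":1},
    {"dx":-7.0,"dy":-1.4,"dz":-4.2,"rx":0,"ry":0,"rz":0,"fingers":1},
    {"dx":0,"dy":0,"dz":0,"rx":0,"ry":0,"rz":0,"fingers":1},
  ],
)

```text
clock: 4.8
tcp_pos: [0.522, 0.1293, 0.1867]
orientation: [-0.001, 0.638, 0.77, -0.001]
wrist_force: [1.3, -2.6, -1.0]
finger_gap: 0.0112
```

servo_tool(
  deltas=[
    {"dx":-6.6,"dy":-1.3,"dz":-4.8,"rx":0,"ry":0,"rz":0,"fingers":1},
    {"dx":-6.0,"dy":-1.2,"dz":-5.6,"rx":0,"ry":0,"rz":0,"fingers":1},
    {"dx":-5.3,"dy":-1.0,"dz":-6.3,"rx":0,"ry":0,"rz":0,"fingers":1},
    {"dx":-4.6,"dy":-1.0,"dz":-6.8,"rx":0,"ry":0,"rz":0,"fingers":1},
    {"dx":-3.9,"dy":-0.7,"dz":-7.2,"rx":0,"ry":0,"rz":0,"fingers":1},
    {"dx":-3.1,"dy":-0.6,"dz":-7.7,"rx":0,"ry":0,"rz":0,"fingers":1},
    {"dx":-2.2,"dy":-0.5,"dz":-8.0,"rx":0,"ry":0,"rz":0,"fingers":1},
    {"dx":-1.3,"dy":-0.2,"dz":-5,"rx":0,"ry":0,"rz":0,"fingers":1},
  ],
)

```text
clock: 5.6
tcp_pos: [0.4911, 0.1234, 0.1359]
orientation: [-0.0, 0.638, 0.77, 0.0]
wrist_force: [4.4, 0.9, 2.6]
finger_gap: 0.0112
```

servo_tool(
  deltas=[
    {"dx":-0.3,"dy":0,"dz":-4,"rx":0,"ry":0,"rz":0,"fingers":1},
    {"dx":0,"dy":0,"dz":0,"rx":0,"ry":0,"rz":0,"fingers":1},
  ],
)

```text
clock: 5.8
tcp_pos: [0.4907, 0.1233, 0.1319]
orientation: [-0.0, 0.638, 0.77, -0.0]
wrist_force: [4.7, 2.4, -2.3]
finger_gap: 0.0107
```

servo_tool(
  deltas=[
    {"dx":0,"dy":0,"dz":-3,"rx":0,"ry":0,"rz":0,"fingers":1},
    {"dx":0,"dy":0,"dz":-2,"rx":0,"ry":0,"rz":0,"fingers":1},
    {"dx":0,"dy":0,"dz":0,"rx":0,"ry":0,"rz":0,"fingers":1},
  ],
)

```text
clock: 6.1
tcp_pos: [0.4904, 0.1232, 0.1272]
orientation: [-0.0, 0.638, 0.77, -0.0]
wrist_force: [2.5, 2.0, -0.6]
finger_gap: 0.0112
```

servo_tool(
  deltas=[
    {"dx":0,"dy":0,"dz":-1.5,"rx":0,"ry":0,"rz":0,"fingers":1},
    {"dx":0,"dy":0,"dz":0,"rx":0,"ry":0,"rz":0,"fingers":1},
  ],
)

```text
clock: 6.3
tcp_pos: [0.4905, 0.1232, 0.1259]
orientation: [-0.0, 0.638, 0.77, -0.0]
wrist_force: [0.3, 1.9, 0.5]
finger_gap: 0.0112
```

servo_tool(
  deltas=[
    {"dx":0,"dy":0,"dz":-1.5,"rx":0,"ry":0,"rz":0,"fingers":1},
    {"dx":0,"dy":0,"dz":0,"rx":0,"ry":0,"rz":0,"fingers":1},
  ],
)

```text
clock: 6.5
tcp_pos: [0.4904, 0.1232, 0.1246]
orientation: [-0.0, 0.638, 0.77, -0.0]
wrist_force: [-0.7, 2.5, 1.6]
finger_gap: 0.0109
```

servo_tool(
  deltas=[
    {"dx":0,"dy":0,"dz":-1,"rx":0,"ry":0,"rz":0,"fingers":1},
    {"dx":0,"dy":0,"dz":0,"rx":0,"ry":0,"rz":0,"fingers":1},
  ],
)

```text
clock: 6.7
tcp_pos: [0.4904, 0.1232, 0.1243]
orientation: [-0.0, 0.638, 0.77, -0.0]
wrist_force: [-3.2, 1.5, 9.0]
finger_gap: 0.0107
```

servo_tool(
  deltas=[
    {"dx":0,"dy":0,"dz":0.8,"rx":0,"ry":0,"rz":0,"fingers":0},
    {"dx":0,"dy":0,"dz":0,"rx":0,"ry":0,"rz":0,"fingers":-0.2},
    {"dx":0,"dy":0,"dz":0,"rx":0,"ry":0,"rz":0,"fingers":-0.2},
    {"dx":0,"dy":0,"dz":35,"rx":0,"ry":0,"rz":0,"fingers":-0.2},
    {"dx":0,"dy":0,"dz":45,"rx":0,"ry":0,"rz":0,"fingers":-0.2},
    {"dx":10,"dy":-42,"dz":15,"rx":0,"ry":0,"rz":0,"fingers":-0.2},
    {"dx":10,"dy":-42,"dz":0,"rx":0,"ry":0,"rz":0,"fingers":-0.2},
  ],
)

```text
clock: 7.4
tcp_pos: [0.5125, 0.039, 0.2225]
orientation: [0.002, 0.637, 0.771, 0.002]
wrist_force: [0.6, -0.0, -0.6]
finger_gap: 0.0512
```

servo_tool(
  deltas=[
    {"dx":10,"dy":-42,"dz":0,"rx":0,"ry":0,"rz":0,"fingers":-0.2},
    {"dx":10,"dy":-42,"dz":0,"rx":0,"ry":0,"rz":0,"fingers":-0.2},
    {"dx":8,"dy":-38,"dz":0,"rx":0,"ry":0,"rz":0,"fingers":-0.2},
    {"dx":0,"dy":0,"dz":0,"rx":0,"ry":0,"rz":0,"fingers":-0.2},
    {"dx":0,"dy":0,"dz":0,"rx":0,"ry":0,"rz":0,"fingers":-0.2},
  ],
)

```text
clock: 7.9
tcp_pos: [0.5385, -0.0838, 0.2187]
orientation: [-0.001, 0.639, 0.769, -0.0]
wrist_force: [-0.1, 0.4, 0.2]
finger_gap: 0.0513
```

```bash
python3 - <<'E'
from fit import *
s=env.get_state();c=read_camera('wrist');E=wcam(s,c);pickle.dump((s,c,E),open('w3.pkl','wb'))
print(s['clock'],s['tcp_pos'],s['wrist_force'],s['finger_gap'])
save('w3.png',cv2.resize(c['img'],(800,600),interpolation=3))
for t in('leaf','angle_leg'):
    for r in cut_out(t,'wrist')[:2]:print(t,round(r['confidence'],2),r['extent'])
E
```

```text
7.9 [ 0.53848544 -0.08375457  0.21872681] [-0.14392918  0.36691039  0.24530276] 0.05128102789877665
leaf 0.97 [247.3, 0.0, 352.8, 25.6]
angle_leg 0.97 [17.8, 210.4, 107.7, 314.3]
angle_leg 0.86 [246.1, 114.6, 306.6, 268.5]
```

View pics/w3.png

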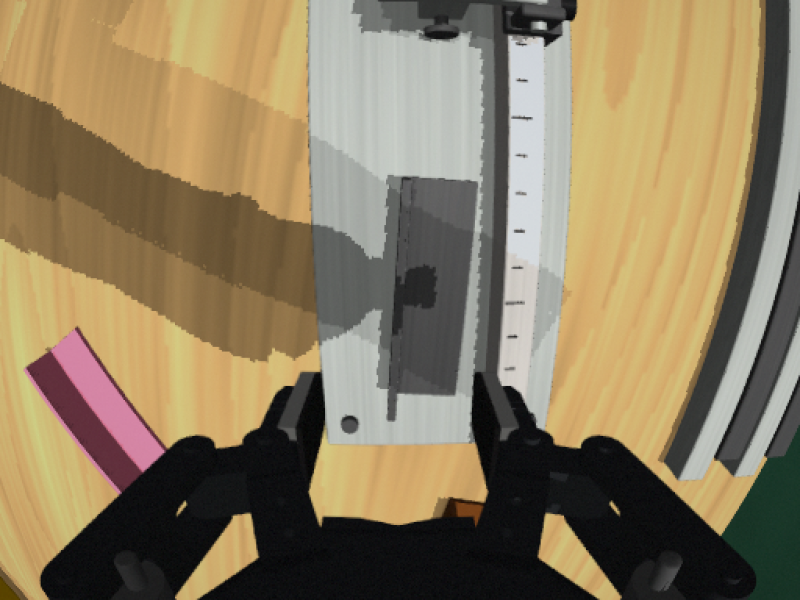

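```bash
python3 - <<'E'
from fit import *
p=np.load('p.npy');s,c,E=pickle.load(open('w3.pkl','rb'));k=.64
print('fence face z50',[inv(p,watz(E,c,np.array(u)*k,.05)).round(1) for u in((508,42),(499,380))])
print('bed corner nr',inv(p,watz(E,c,np.array((327,443))*k,.012)).round(1))
# part model: angle coords origin leg mid; far edge x=+42.5, top z
obs=[((478,181),(42.5,70,17)),((456,395),(42.5,-70,17)),((387.5,420),(-2.5,-70,52)),((397,420),(2.5,-70,52))]
f=lambda q:np.concatenate([wproj(E,c,F(p,np.r_[q[0]+np.cos(q[2])*P[0]-np.sin(q[2])*P[1],q[1]+np.sin(q[2])*P[0]+np.cos(q[2])*P[1],P[2]]))-np.array(u)*k for u,P in obs])
r=LS(f,[-30,-94,0],x_scale=[10,10,.1]);q=r.x;print('leg pose in fence',q,np.degrees(q[2]),r.fun.round(1))
w=F(p,(q[0],q[1],32));print('leg world',w,'yaw',p[2]+q[2],np.degrees(p[2]+q[2]))
print('end y',q[1]+70,'foot face est',inv(p,watz(E,c,np.array((440,36))*k,.0245)).round(1))
print('delta mm',(w-s['tcp_pos'])*1000)
E
```

```text
fence face z50 [array([29.2, 51.1, 50. ]), array([  29.4, -136.2,   50. ])]
bed corner nr [ -81.9 -206.1   12. ]
leg pose in fence [-2.85809304e+01 -9.11135073e+01 -7.04979660e-02] -4.0392359162131495 [ 0.2 -0.5  0.1 -0.   0.2  0.2 -0.5  0.4]
leg world [ 0.53925777 -0.08457562  0.032     ] yaw 0.12679629332077874 7.264892465183451
end y -21.113507314159733 foot face est [-3.5 59.6 24.5]
delta mm [   0.77232858   -0.82104958 -186.72680837]
```

servo_tool(
  deltas=[
    {"dx":0.8,"dy":-0.8,"dz":-40,"rx":0,"ry":0,"rz":-0.058,"fingers":-0.2},
    {"dx":0,"dy":0,"dz":-40,"rx":0,"ry":0,"rz":0,"fingers":-0.2},
    {"dx":0,"dy":0,"dz":-25,"rx":0,"ry":0,"rz":0,"fingers":-0.2},
    {"dx":0,"dy":0,"dz":-12,"rx":0,"ry":0,"rz":0,"fingers":-0.2},
    {"dx":0,"dy":0,"dz":-3.7,"rx":0,"ry":0,"rz":0,"fingers":-0.2},
    {"dx":0,"dy":0,"dz":0,"rx":0,"ry":0,"rz":0,"fingers":0.4},
  ],
  newtons=30,
)

```text
clock: 8.65
tcp_pos: [0.54, -0.0831, 0.0992]
orientation: [0.0, 0.66, 0.751, 0.0]
wrist_force: [1.0, -0.6, -0.2]
finger_gap: 0.0381
```

servo_tool(
  deltas=[
    {"dx":0,"dy":0,"dz":0,"rx":0,"ry":0,"rz":0,"fingers":1},
    {"dx":0,"dy":0,"dz":0,"rx":0,"ry":0,"rz":0,"fingers":1},
    {"dx":0,"dy":0,"dz":0,"rx":0,"ry":0,"rz":0,"fingers":1},
    {"dx":0,"dy":0,"dz":0,"rx":0,"ry":0,"rz":0,"fingers":1},
    {"dx":0,"dy":0,"dz":0,"rx":0,"ry":0,"rz":0,"fingers":1},
  ],
)

```text
clock: 9.15
tcp_pos: [0.5404, -0.0839, 0.1002]
orientation: [0.001, 0.66, 0.751, 0.0]
wrist_force: [-1.6, 1.0, 7.3]
finger_gap: 0.0047
```

servo_tool(
  deltas=[
    {"dx":0,"dy":0,"dz":0.6,"rx":0,"ry":0,"rz":0,"fingers":1},
    {"dx":0,"dy":0,"dz":0,"rx":0,"ry":0,"rz":0,"fingers":1},
  ],
)

```text
clock: 9.35
tcp_pos: [0.5403, -0.0839, 0.1002]
orientation: [0.001, 0.661, 0.751, 0.0]
wrist_force: [-0.5, -0.8, 4.3]
finger_gap: 0.0046
```

servo_tool(
  deltas=[
    {"dx":1,"dy":0.2,"dz":0,"rx":0,"ry":0,"rz":0.023,"fingers":1},
    {"dx":2,"dy":0.4,"dz":0,"rx":0,"ry":0,"rz":0.023,"fingers":1},
    {"dx":3,"dy":0.6,"dz":0,"rx":0,"ry":0,"rz":0.022,"fingers":1},
    {"dx":3,"dy":0.6,"dz":0,"rx":0,"ry":0,"rz":0,"fingers":1},
    {"dx":0,"dy":0,"dz":0,"rx":0,"ry":0,"rz":0,"fingers":1},
    {"dx":0,"dy":0,"dz":0,"rx":0,"ry":0,"rz":0,"fingers":1},
  ],
)

```text
clock: 9.95
tcp_pos: [0.5473, -0.0824, 0.1002]
orientation: [-0.0, 0.635, 0.773, -0.001]
wrist_force: [-7.2, -2.6, 11.3]
finger_gap: 0.0045
```

```bash
python3 - <<'E'
from fit import *
p=np.load('p.npy');s=env.get_state();R=np.array(yaw(s)[1]);print(s['clock'],inv(p,s['tcp_pos']),np.degrees(np.arctan2(R[1,1],R[0,1])),s['wrist_force'],s['ft_torque'],s['finger_gap'])
E
```

```text
9.95 [-20.29401678 -90.56612136 100.16024136] 11.186329297527159 [-7.21165879 -2.63934447 11.32555586] [-0.39251224  1.33427342  0.01412571] 0.004517127473538353
```

servo_tool(
  deltas=[
    {"dx":0,"dy":0,"dz":1.2,"rx":0,"ry":0,"rz":0,"fingers":1},
    {"dx":2,"dy":0.4,"dz":0,"rx":0,"ry":0,"rz":0,"fingers":1},
    {"dx":0,"dy":0,"dz":0,"rx":0,"ry":0,"rz":0,"fingers":1},
  ],
)

```text
clock: 10.25
tcp_pos: [0.5504, -0.0813, 0.1002]
orientation: [-0.0, 0.634, 0.773, -0.0]
wrist_force: [-2.0, -0.2, 0.8]
finger_gap: 0.0046
```

servo_tool(
  deltas=[
    {"dx":2,"dy":0.4,"dz":0,"rx":0,"ry":0,"rz":0,"fingers":1},
    {"dx":0,"dy":0,"dz":0,"rx":0,"ry":0,"rz":0,"fingers":1},
  ],
)

```text
clock: 10.45
tcp_pos: [0.5529, -0.0808, 0.1002]
orientation: [-0.0, 0.634, 0.773, 0.0]
wrist_force: [-1.0, -0.2, -1.1]
finger_gap: 0.0045
```

servo_tool(
  deltas=[
    {"dx":1,"dy":0.2,"dz":0,"rx":0,"ry":0,"rz":0,"fingers":1},
    {"dx":0,"dy":0,"dz":0,"rx":0,"ry":0,"rz":0,"fingers":1},
  ],
)

```text
clock: 10.65
tcp_pos: [0.5531, -0.0807, 0.1002]
orientation: [-0.001, 0.635, 0.773, -0.0]
wrist_force: [-3.7, -0.6, 0.6]
finger_gap: 0.0042
```

servo_tool(
  deltas=[
    {"dx":0.8,"dy":0.2,"dz":0,"rx":0,"ry":0,"rz":0,"fingers":1},
    {"dx":0,"dy":0,"dz":0,"rx":0,"ry":0,"rz":0,"fingers":1},
  ],
)

```text
clock: 10.85
tcp_pos: [0.5532, -0.0807, 0.1002]
orientation: [-0.001, 0.635, 0.773, -0.001]
wrist_force: [-6.2, -1.0, 2.5]
finger_gap: 0.0043
```

```bash
cat > st.py <<'E'
from fit import *
p=np.load('p.npy');s=env.get_state();R=np.array(yaw(s)[1]);a=p[2];f=s['wrist_force'];print(s['clock'],inv(p,s['tcp_pos']).round(2),np.degrees(np.arctan2(R[1,1],R[0,1])).round(2),'F fence',(f[0]*np.cos(a)+f[1]*np.sin(a)).round(2),(-f[0]*np.sin(a)+f[1]*np.cos(a)).round(2),f[2].round(2),s['ft_torque'].round(2),s['finger_gap'].round(4))
E
python3 st.py
```

```text
Traceback (most recent call last):
  File "st.py", line 2, in <module>
    p=np.load('p.npy');s=env.get_state();R=np.array(yaw(s)[1]);a=p[2];f=s['wrist_force'];print(s['clock'],inv(p,s['tcp_pos']).round(2),np.degrees(np.arctan2(R[1,1],R[0,1])).round(2),'F fence',(f[0]*np.cos(a)+f[1]*np.sin(a)).round(2),(-f[0]*np.sin(a)+f[1]*np.cos(a)).round(2),f[2].round(2),s['ft_torque'].round(2),s['finger_gap'].round(4))
                                                                                                                                                                                                                                                                                                                         ^^^^^^^^^^^^^^^^^^^^^
AttributeError: 'float' object has no attribute 'round'
```

```bash
sed -i "s/s\['finger_gap'\].round(4)/s['finger_gap']/" st.py; python3 st.py
```

```text
10.85 [-14.16 -90.01 100.24] 11.19 F fence -6.3 0.26 2.54 [-0.33  1.16 -0.09] 0.004282657525770803
```

servo_tool(
  deltas=[
    {"dx":0.8,"dy":0.2,"dz":0,"rx":0,"ry":0,"rz":0,"fingers":1},
    {"dx":0,"dy":0,"dz":0,"rx":0,"ry":0,"rz":0,"fingers":1},
  ],
)

```text
clock: 11.05
tcp_pos: [0.5533, -0.0806, 0.1003]
orientation: [-0.001, 0.635, 0.773, -0.002]
wrist_force: [-8.9, -2.3, 4.1]
finger_gap: 0.0044
```

```bash
python3 st.py;python3 - <<'E'
from fit import *
s=env.get_state();c=read_camera('wrist');E=wcam(s,c);pickle.dump((s,c,E),open('w4.pkl','wb'))
save('w4.png',cv2.resize(c['img'][0:384,180:400],(344*1,600),interpolation=3))
E
```

```text
11.05 [-14.02 -90.   100.3 ] 11.19 F fence -9.22 -0.54 4.09 [-0.5   1.61 -0.13] 0.004406941654807141
```

View pics/w4.png

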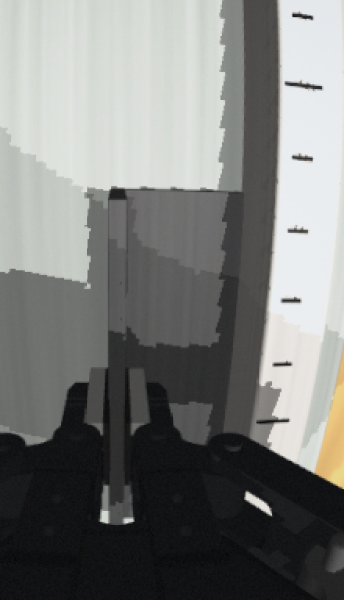

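servo_tool(
  deltas=[
    {"dx":-1.4,"dy":-0.3,"dz":0,"rx":0,"ry":0,"rz":0,"fingers":1},
    {"dx":-1,"dy":4.9,"dz":0,"rx":0,"ry":0,"rz":0,"fingers":1},
    {"dx":-1,"dy":4.9,"dz":0,"rx":0,"ry":0,"rz":0,"fingers":1},
    {"dx":-1,"dy":4.9,"dz":0,"rx":0,"ry":0,"rz":0,"fingers":1},
    {"dx":-1,"dy":4.9,"dz":0,"rx":0,"ry":0,"rz":0,"fingers":1},
  ],
)

```text
clock: 11.6
tcp_pos: [0.5495, -0.0621, 0.1003]
orientation: [0.001, 0.635, 0.773, -0.001]
wrist_force: [-4.5, -5.9, -1.0]
finger_gap: 0.0045
```

```bash
python3 st.py
```

```text
11.6 [-14.11 -71.09 100.34] 11.19 F fence -5.59 -4.9 -1.03 [-0.99  0.87 -0.13] 0.004535246520568522
```

servo_tool(
  deltas=[
    {"dx":-1.2,"dy":5.9,"dz":0,"rx":0,"ry":0,"rz":0,"fingers":1},
    {"dx":-1.2,"dy":5.9,"dz":0,"rx":0,"ry":0,"rz":0,"fingers":1},
    {"dx":-1.2,"dy":5.9,"dz":0,"rx":0,"ry":0,"rz":0,"fingers":1},
    {"dx":-1.2,"dy":5.9,"dz":0,"rx":0,"ry":0,"rz":0,"fingers":1},
    {"dx":-1.2,"dy":5.9,"dz":0,"rx":0,"ry":0,"rz":0,"fingers":1},
    {"dx":-1.2,"dy":5.9,"dz":0,"rx":0,"ry":0,"rz":0,"fingers":1},
    {"dx":0,"dy":0,"dz":0,"rx":0,"ry":0,"rz":0,"fingers":1},
  ],
)

```text
clock: 12.3
tcp_pos: [0.5423, -0.0253, 0.1003]
orientation: [-0.0, 0.634, 0.773, -0.0]
wrist_force: [-3.5, -0.5, -0.6]
finger_gap: 0.0043
```

```bash
python3 st.py; python3 - <<'E'
from fit import *
s=env.get_state();c=read_camera('wrist');E=wcam(s,c);pickle.dump((s,c,E),open('w5.pkl','wb'))
save('w5.png',cv2.resize(c['img'][0:384,180:400],(344*1,600),interpolation=3))
E
```

```text
12.3 [-14.   -33.59 100.25] 11.24 F fence -3.49 0.15 -0.6 [-0.21  0.73 -0.18] 0.00426815632650455
```

View pics/w5.png

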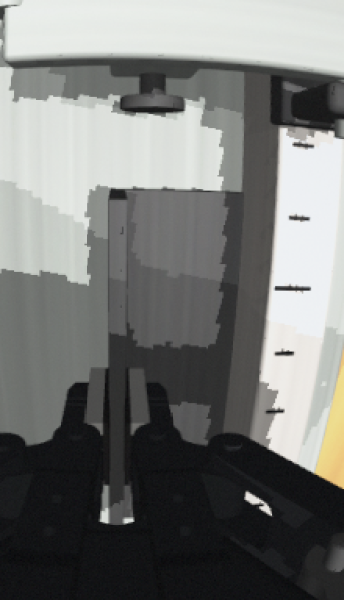

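```bash
python3 - <<'E'
from fit import *
p=np.load('p.npy');s,c,E=pickle.load(open('w5.pkl','rb'))
u=lambda a:np.array((180+a[0]*.6395,a[1]*.64))
print('foot',[inv(p,watz(E,c,u(a),z)).round(1) for a,z in(((152,96),.0345),((152,111),.0245))],'end',inv(p,watz(E,c,u((175,190)),.017)).round(1),'far corner',inv(p,watz(E,c,u((242,192)),.017)).round(1))
E
```

```text
foot [array([-3.6, 63.6, 34.5]), array([-2.8, 60.2, 24.5])] end [ 5.4 35.  17. ] far corner [28.2 35.  17. ]
```

servo_tool(
  deltas=[
    {"dx":-1,"dy":4.9,"dz":0,"rx":0,"ry":0,"rz":0,"fingers":1},
    {"dx":-1,"dy":4.9,"dz":0,"rx":0,"ry":0,"rz":0,"fingers":1},
    {"dx":-1,"dy":4.9,"dz":0,"rx":0,"ry":0,"rz":0,"fingers":1},
    {"dx":-0.6,"dy":2.9,"dz":0,"rx":0,"ry":0,"rz":0,"fingers":1},
    {"dx":-0.2,"dy":1,"dz":0,"rx":0,"ry":0,"rz":0,"fingers":1},
    {"dx":-0.2,"dy":1,"dz":0,"rx":0,"ry":0,"rz":0,"fingers":1},
  ],
)

```text
clock: 12.95
tcp_pos: [0.5385, -0.0059, 0.1004]
orientation: [-0.0, 0.634, 0.773, -0.0]
wrist_force: [-2.3, -2.0, -3.7]
finger_gap: 0.0043
```

```bash
python3 st.py
```

```text
12.95 [-13.86 -13.84 100.36] 11.24 F fence -2.67 -1.55 -3.71 [-0.46  0.58 -0.06] 0.004265295235387221
```

servo_tool(
  deltas=[
    {"dx":-0.2,"dy":1,"dz":0,"rx":0,"ry":0,"rz":0,"fingers":1},
    {"dx":-0.2,"dy":1,"dz":0,"rx":0,"ry":0,"rz":0,"fingers":1},
  ],
)

```text
clock: 13.15
tcp_pos: [0.5382, -0.004, 0.1004]
orientation: [-0.0, 0.635, 0.773, 0.0]
wrist_force: [-2.4, -1.4, -4.0]
finger_gap: 0.0044
```

```bash
python3 st.py
```

```text
13.15 [-13.85 -11.93 100.41] 11.24 F fence -2.61 -0.86 -4.05 [-0.47  0.59 -0.11] 0.004404007009638306
```

servo_tool(
  deltas=[
    {"dx":0.2,"dy":1,"dz":-0.6,"rx":0,"ry":0,"rz":0,"fingers":1},
    {"dx":-0.2,"dy":1,"dz":0,"rx":0,"ry":0,"rz":0,"fingers":1},
    {"dx":0,"dy":0,"dz":0,"rx":0,"ry":0,"rz":0,"fingers":1},
  ],
)

```text
clock: 13.45
tcp_pos: [0.538, -0.003, 0.1003]
orientation: [0.001, 0.635, 0.773, -0.001]
wrist_force: [-5.2, -6.0, 0.8]
finger_gap: 0.0045
```

```bash
python3 st.py
```

```text
13.45 [-13.82 -10.84 100.29] 11.19 F fence -6.24 -4.87 0.8 [-1.19  1.03 -0.1 ] 0.004463871948873603
```

servo_tool(
  deltas=[
    {"dx":-0.2,"dy":1,"dz":0,"rx":0,"ry":0,"rz":0,"fingers":1},
    {"dx":0,"dy":0,"dz":0,"rx":0,"ry":0,"rz":0,"fingers":1},
  ],
)

```text
clock: 13.65
tcp_pos: [0.5378, -0.002, 0.1003]
orientation: [0.001, 0.635, 0.773, -0.001]
wrist_force: [-4.2, -5.2, -0.7]
finger_gap: 0.0041
```

```bash
python3 st.py
```

```text
13.65 [-13.83  -9.84 100.27] 11.19 F fence -5.16 -4.26 -0.73 [-1.16  0.97 -0.18] 0.004091870835265313
```

servo_tool(
  deltas=[
    {"dx":-0.2,"dy":1,"dz":0,"rx":0,"ry":0,"rz":0,"fingers":1},
    {"dx":0,"dy":0,"dz":0,"rx":0,"ry":0,"rz":0,"fingers":1},
  ],
)

```text
clock: 13.85
tcp_pos: [0.5376, -0.001, 0.1003]
orientation: [0.001, 0.635, 0.773, -0.001]
wrist_force: [-4.7, -6.0, 0.1]
finger_gap: 0.0047
```

```bash
python3 st.py
```

```text
13.85 [-13.82  -8.86 100.28] 11.19 F fence -5.8 -4.98 0.07 [-1.13  0.97 -0.1 ] 0.004691601057868275
```

servo_tool(
  deltas=[
    {"dx":-0.2,"dy":1,"dz":0,"rx":0,"ry":0,"rz":0,"fingers":1},
    {"dx":0,"dy":0,"dz":0,"rx":0,"ry":0,"rz":0,"fingers":1},
  ],
)

```text
clock: 14.05
tcp_pos: [0.5374, -0.0, 0.1003]
orientation: [0.001, 0.635, 0.773, -0.001]
wrist_force: [-5.1, -5.9, 0.8]
finger_gap: 0.0042
```

```bash
python3 st.py
```

```text
14.05 [-13.81  -7.83 100.29] 11.19 F fence -6.13 -4.77 0.81 [-1.13  1.03 -0.12] 0.0041681958309738735
```

servo_tool(
  deltas=[
    {"dx":-0.3,"dy":1,"dz":0,"rx":0,"ry":0,"rz":0,"fingers":1},
    {"dx":0,"dy":0,"dz":0,"rx":0,"ry":0,"rz":0,"fingers":1},
  ],
)

```text
clock: 14.25
tcp_pos: [0.5374, 0.0003, 0.1004]
orientation: [0.001, 0.635, 0.772, -0.001]
wrist_force: [-3.8, -8.6, -2.0]
finger_gap: 0.0044
```

```bash
python3 st.py
```

```text
14.25 [-13.79  -7.54 100.37] 11.13 F fence -5.41 -7.73 -2.01 [-1.7   0.91 -0.08] 0.004413464279570606
```

servo_tool(
  deltas=[
    {"dx":-0.3,"dy":1,"dz":0,"rx":0,"ry":0,"rz":0,"fingers":1},
    {"dx":0,"dy":0,"dz":0,"rx":0,"ry":0,"rz":0,"fingers":1},
  ],
)

```text
clock: 14.45
tcp_pos: [0.5373, 0.0005, 0.1005]
orientation: [0.002, 0.635, 0.772, -0.002]
wrist_force: [-4.6, -12.1, -0.6]
finger_gap: 0.0045
```

```bash
python3 st.py
```

```text
14.45 [-13.78  -7.28 100.49] 11.13 F fence -6.85 -11.0 -0.64 [-2.24  0.9  -0.1 ] 0.004547071152183037
```

servo_tool(
  deltas=[
    {"dx":0,"dy":0.3,"dz":0,"rx":0,"ry":0,"rz":0,"fingers":1},
    {"dx":0,"dy":0,"dz":0,"rx":0,"ry":0,"rz":0,"fingers":1},
    {"dx":0,"dy":0,"dz":0,"rx":0,"ry":0,"rz":0,"fingers":1},
    {"dx":0,"dy":0,"dz":0,"rx":0,"ry":0,"rz":0,"fingers":1},
    {"dx":0,"dy":0,"dz":0,"rx":0,"ry":0,"rz":0,"fingers":1},
    {"dx":0,"dy":0,"dz":0,"rx":0,"ry":0,"rz":0,"fingers":1},
  ],
)

```text
clock: 15.05
tcp_pos: [0.5373, 0.0006, 0.1005]
orientation: [0.002, 0.635, 0.772, -0.002]
wrist_force: [-4.6, -13.2, -0.1]
finger_gap: 0.0043
```

```bash
python3 st.py
```

```text
15.05 [-13.77  -7.26 100.5 ] 11.13 F fence -7.05 -12.0 -0.06 [-2.36  0.93 -0.06] 0.004300549162094918
```

servo_tool(
  deltas=[
    {"dx":0,"dy":0,"dz":0,"rx":0,"ry":0,"rz":0,"fingers":1},
    {"dx":0,"dy":0,"dz":0,"rx":0,"ry":0,"rz":0,"fingers":1},
    {"dx":0,"dy":0,"dz":0,"rx":0,"ry":0,"rz":0,"fingers":1},
    {"dx":0,"dy":0,"dz":0,"rx":0,"ry":0,"rz":0,"fingers":1},
    {"dx":0,"dy":0,"dz":0,"rx":0,"ry":0,"rz":0,"fingers":1},
    {"dx":0,"dy":0,"dz":0,"rx":0,"ry":0,"rz":0,"fingers":1},
  ],
)

```text
clock: 15.65
tcp_pos: [0.5374, 0.0006, 0.1005]
orientation: [0.002, 0.635, 0.772, -0.002]
wrist_force: [-3.3, -12.5, -0.2]
finger_gap: 0.0047
```

```bash
python3 st.py
```

```text
15.65 [-13.75  -7.23 100.51] 11.13 F fence -5.73 -11.59 -0.16 [-2.36  0.93 -0.09] 0.004670900780868579
```

servo_tool(
  deltas=[
    {"dx":-0.3,"dy":-1.2,"dz":0,"rx":0,"ry":0,"rz":0,"fingers":1},
    {"dx":-0.3,"dy":-1.2,"dz":0,"rx":0,"ry":0,"rz":0,"fingers":1},
    {"dx":0,"dy":0,"dz":0,"rx":0,"ry":0,"rz":0,"fingers":1},
  ],
)

```text
clock: 15.95
tcp_pos: [0.5372, 0.0, 0.1004]
orientation: [0.001, 0.635, 0.773, 0.0]
wrist_force: [-1.4, -5.8, -2.4]
finger_gap: 0.0043
```

```bash
python3 st.py
```

```text
15.95 [-14.01  -7.73 100.36] 11.19 F fence -2.48 -5.38 -2.38 [-1.09  0.26 -0.14] 0.00431242615840517
```

servo_tool(
  deltas=[
    {"dx":0,"dy":0,"dz":-0.5,"rx":0,"ry":0,"rz":0,"fingers":1},
    {"dx":0,"dy":0,"dz":0,"rx":0,"ry":0,"rz":0,"fingers":0.5},
    {"dx":0,"dy":0,"dz":0,"rx":0,"ry":0,"rz":0,"fingers":0.5},
    {"dx":0,"dy":0,"dz":0,"rx":0,"ry":0,"rz":0,"fingers":0.5},
    {"dx":0,"dy":0,"dz":0,"rx":0,"ry":0,"rz":0,"fingers":0.5},
  ],
)

```text
clock: 16.45
tcp_pos: [0.5368, 0.0011, 0.0997]
orientation: [0.0, 0.634, 0.773, 0.0]
wrist_force: [0.3, 0.1, -0.5]
finger_gap: 0.0212
```

```bash
python3 st.py; python3 - <<'E'
from fit import *
s=env.get_state();c=read_camera('wrist');E=wcam(s,c);pickle.dump((s,c,E),open('w6.pkl','wb'))
save('w6.png',cv2.resize(c['img'][0:384,180:400],(344*1,600),interpolation=3))
E
```

```text
16.45 [-14.15  -6.58  99.67] 11.24 F fence 0.35 0.05 -0.48 [ 0.    0.02 -0.  ] 0.021225613766377705
```

View pics/w6.png

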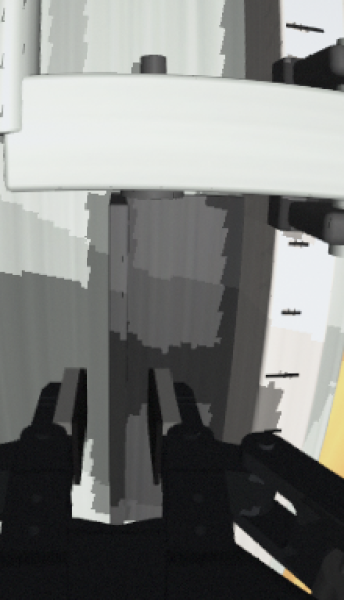

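servo_tool(
  deltas=[
    {"dx":0,"dy":0,"dz":20,"rx":0,"ry":0,"rz":0,"fingers":0.5},
    {"dx":0,"dy":0,"dz":45,"rx":0,"ry":0,"rz":0,"fingers":-0.2},
    {"dx":0,"dy":0,"dz":45,"rx":0,"ry":0,"rz":0,"fingers":-0.2},
    {"dx":-15.4,"dy":40.5,"dz":0,"rx":0,"ry":0,"rz":0,"fingers":-0.2},
    {"dx":-15.5,"dy":40.5,"dz":0,"rx":0,"ry":0,"rz":0,"fingers":-0.2},
    {"dx":-15.5,"dy":41,"dz":0,"rx":0,"ry":0,"rz":0,"fingers":-0.2},
    {"dx":0,"dy":0,"dz":0,"rx":0,"ry":0,"rz":0,"fingers":-0.2},
    {"dx":0,"dy":0,"dz":0,"rx":0,"ry":0,"rz":0,"fingers":-0.2},
  ],
  newtons=25,
)

```text
clock: 17.3
tcp_pos: [0.4898, 0.1238, 0.2096]
orientation: [0.0, 0.633, 0.774, 0.0]
wrist_force: [0.3, 0.2, -0.7]
finger_gap: 0.0513
```

```bash
python3 arc.py 0 1.68 16
```

```text
0.4 0.1 7.9
1.2 0.2 7.7
2.0 0.4 7.6
2.8 0.5 7.4
3.5 0.7 7.0
4.2 0.9 6.6
4.9 1.0 6.1
5.5 1.0 5.5
6.0 1.2 5.0
6.5 1.3 4.3
6.9 1.4 3.5
7.2 1.4 2.8
7.5 1.5 2.0
7.6 1.5 1.2
7.7 1.6 0.4
7.7 1.5 -0.4
```

Descend over the pin (z 209.6 → 125.6) and pinch it.

servo_tool(
  deltas=[
    {"dx":0.6,"dy":-0.4,"dz":-35,"rx":0,"ry":0,"rz":0,"fingers":-0.2},
    {"dx":0,"dy":0,"dz":-30,"rx":0,"ry":0,"rz":0,"fingers":-0.2},
    {"dx":0,"dy":0,"dz":-19,"rx":0,"ry":0,"rz":0,"fingers":-0.2},
    {"dx":0,"dy":0,"dz":0,"rx":0,"ry":0,"rz":0,"fingers":1},
    {"dx":0,"dy":0,"dz":0,"rx":0,"ry":0,"rz":0,"fingers":1},
    {"dx":0,"dy":0,"dz":0,"rx":0,"ry":0,"rz":0,"fingers":1},
    {"dx":0,"dy":0,"dz":0,"rx":0,"ry":0,"rz":0,"fingers":1},
    {"dx":0,"dy":0,"dz":0,"rx":0,"ry":0,"rz":0,"fingers":1},
  ],
)

```text
clock: 18.1
tcp_pos: [0.4908, 0.1217, 0.1264]
orientation: [0.001, 0.635, 0.773, -0.0]
wrist_force: [-2.7, -3.6, 4.2]
finger_gap: 0.0108
```

servo_tool(
  deltas=[
    {"dx":0.4,"dy":0.1,"dz":7.9,"rx":0,"ry":0,"rz":0,"fingers":1},
    {"dx":1.2,"dy":0.2,"dz":7.7,"rx":0,"ry":0,"rz":0,"fingers":1},
    {"dx":2.0,"dy":0.4,"dz":7.6,"rx":0,"ry":0,"rz":0,"fingers":1},
    {"dx":2.8,"dy":0.5,"dz":7.4,"rx":0,"ry":0,"rz":0,"fingers":1},
  ],
)

```text
clock: 18.5
tcp_pos: [0.4961, 0.1228, 0.1563]
orientation: [-0.0, 0.635, 0.773, -0.002]
wrist_force: [-2.6, -5.9, -4.0]
finger_gap: 0.0109
```

```bash
python3 st.py
```

```text
18.5 [-30.26 120.7  156.25] 11.19 F fence -3.74 -5.28 -3.96 [-1.2   0.67 -0.01] 0.010926750505066904
```

servo_tool(
  deltas=[
    {"dx":3.5,"dy":0.7,"dz":7.0,"rx":0,"ry":0,"rz":0,"fingers":1},
    {"dx":4.2,"dy":0.9,"dz":6.6,"rx":0,"ry":0,"rz":0,"fingers":1},
    {"dx":4.9,"dy":1.0,"dz":6.1,"rx":0,"ry":0,"rz":0,"fingers":1},
    {"dx":5.5,"dy":1.0,"dz":5.5,"rx":0,"ry":0,"rz":0,"fingers":1},
    {"dx":6.0,"dy":1.2,"dz":5.0,"rx":0,"ry":0,"rz":0,"fingers":1},
    {"dx":6.5,"dy":1.3,"dz":4.3,"rx":0,"ry":0,"rz":0,"fingers":1},
    {"dx":6.9,"dy":1.4,"dz":3.5,"rx":0,"ry":0,"rz":0,"fingers":1},
  ],
)

```text
clock: 19.2
tcp_pos: [0.5298, 0.1297, 0.196]
orientation: [-0.002, 0.635, 0.773, -0.004]
wrist_force: [-13.8, -8.5, 18.6]
finger_gap: 0.0109
```

servo_tool(
  deltas=[
    {"dx":7.2,"dy":1.4,"dz":2.8,"rx":0,"ry":0,"rz":0,"fingers":1},
    {"dx":7.5,"dy":1.5,"dz":2.0,"rx":0,"ry":0,"rz":0,"fingers":1},
    {"dx":7.6,"dy":1.5,"dz":1.2,"rx":0,"ry":0,"rz":0,"fingers":1},
    {"dx":7.7,"dy":1.6,"dz":0.4,"rx":0,"ry":0,"rz":0,"fingers":1},
    {"dx":7.7,"dy":1.5,"dz":-0.4,"rx":0,"ry":0,"rz":0,"fingers":1},
    {"dx":3,"dy":0.6,"dz":-0.4,"rx":0,"ry":0,"rz":0,"fingers":1},
    {"dx":0,"dy":0,"dz":0,"rx":0,"ry":0,"rz":0,"fingers":1},
  ],
)

```text
clock: 19.9
tcp_pos: [0.5761, 0.1388, 0.2012]
orientation: [0.001, 0.635, 0.773, 0.0]
wrist_force: [-1.2, -4.1, 4.3]
finger_gap: 0.0109
```

```bash
python3 st.py
```

```text
19.9 [ 51.33 120.71 201.25] 11.19 F fence -2.01 -3.82 4.3 [-0.94  0.38 -0.06] 0.010916020276313944
```

servo_tool(
  deltas=[
    {"dx":0,"dy":0,"dz":0,"rx":0,"ry":0,"rz":0,"fingers":0.2},
    {"dx":0,"dy":0,"dz":0,"rx":0,"ry":0,"rz":0,"fingers":-0.2},
    {"dx":0,"dy":0,"dz":0,"rx":0,"ry":0,"rz":0,"fingers":-0.2},
    {"dx":0,"dy":0,"dz":35,"rx":0,"ry":0,"rz":0,"fingers":-0.2},
    {"dx":0,"dy":0,"dz":40,"rx":0,"ry":0,"rz":0,"fingers":-0.2},
    {"dx":-25,"dy":-40,"dz":15,"rx":0,"ry":0,"rz":0,"fingers":-0.2},
    {"dx":-5,"dy":-49,"dz":0,"rx":0,"ry":0,"rz":0,"fingers":-0.2},
    {"dx":0,"dy":-49,"dz":0,"rx":0,"ry":0,"rz":0,"fingers":-0.2},
  ],
)

```text
clock: 20.7
tcp_pos: [0.5447, 0.0009, 0.291]
orientation: [0.001, 0.633, 0.774, 0.001]
wrist_force: [0.5, 0.3, 0.5]
finger_gap: 0.0512
```

servo_tool(
  deltas=[
    {"dx":-5,"dy":-20,"dz":0,"rx":0,"ry":0,"rz":0,"fingers":-0.2},
    {"dx":0,"dy":0,"dz":0,"rx":0,"ry":0,"rz":0,"fingers":-0.2},
    {"dx":0,"dy":0,"dz":0,"rx":0,"ry":0,"rz":0,"fingers":-0.2},
  ],
)

```text
clock: 21.0
tcp_pos: [0.5402, -0.0188, 0.2897]
orientation: [-0.0, 0.635, 0.773, 0.0]
wrist_force: [0.4, 0.9, 0.4]
finger_gap: 0.0514
```

```bash
python3 st.py; python3 - <<'E'
from fit import *
s=env.get_state();c=read_camera('wrist');E=wcam(s,c);pickle.dump((s,c,E),open('w7.pkl','wb'))
save('w7.png',cv2.resize(c['img'][0:384,130:450],(500,600),interpolation=3))
E
```

```text
21.0 [-14.74 -26.83 289.7 ] 11.19 F fence 0.55 0.85 0.45 [ 0.02 -0.   -0.03] 0.051424872347159534
```

View pics/w7.png

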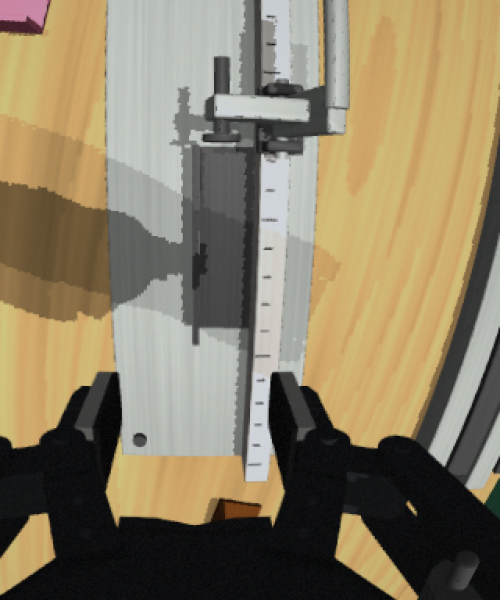

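```bash
python3 - <<'E'
from fit import *
p=np.load('p.npy')
s,c,E=pickle.load(open('w7.pkl','rb'));u=lambda a:np.array((130+a[0]*.64,a[1]*.64))
print([inv(p,watz(E,c,u(a),z)).round(1) for a,z in(((202,148),.017),((248,148),.017),((250,328),.017),((193,344),.052),((199,344),.052),((192,146),.012))])
print('fence face top',[inv(p,watz(E,c,u(a),.05)).round(1) for a in((257,180),(246,420))])
obs=[((248,328),(37,-70,17)),((196,344),(0,-70,52))]
# upright inner edge line at top of leg: straightness vs fence
print('upright',[inv(p,watz(E,c,u(a),.052)).round(1) for a in((200,166),(200,300),(199,343))])
for n in('side','top'):
    c=read_camera(n);a=c['img'];a=a[130:220,175:275] if n=='side' else a[130:220,150:320]
    cv2.imwrite
    save('f_'+n+'.png',cv2.resize(a,None,fx=4.5,fy=4.5,interpolation=3))
E
```

```text
[array([-8.7, 59.3, 17. ]), array([24.7, 59.6, 17. ]), array([ 29.5, -79.5,  17. ]), array([-15.6, -78.1,  52. ]), array([-11.3, -78.1,  52. ]), array([-16. ,  60.9,  12. ])]
fence face top [array([27.2, 37.7, 50. ]), array([  25.6, -144.2,   50. ])]
upright [array([-10.6,  46.7,  52. ]), array([-10.6, -45. ,  52. ]), array([-11.3, -77.3,  52. ])]
```

View pics/f_side.png

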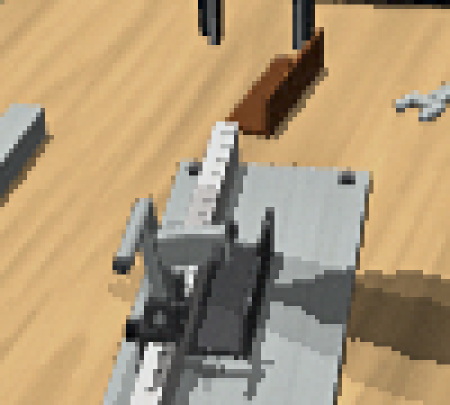

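```bash
python3 - <<'E'
from fit import *
p=np.load('p.npy')
s,c,E=pickle.load(open('w7.pkl','rb'));u=lambda a:np.array((130+a[0]*.64,a[1]*.64))
print('cam',inv(p,E[:3,3]),[inv(p,watz(E,c,u((222,v)),z)).round(1) for v,z in((141,.130),(143,.13),(143,.111))])
a=c['img'][80:110,240:310];save('z7.png',cv2.resize(a,(770,330),interpolation=0))
E
```

```text
cam [-14.33480555  52.33702876 358.99073737] [array([ -0.9,  60.5, 130. ]), array([ -0.9,  59.5, 130. ]), array([  0.2,  60.1, 111. ])]
```

View pics/z7.png

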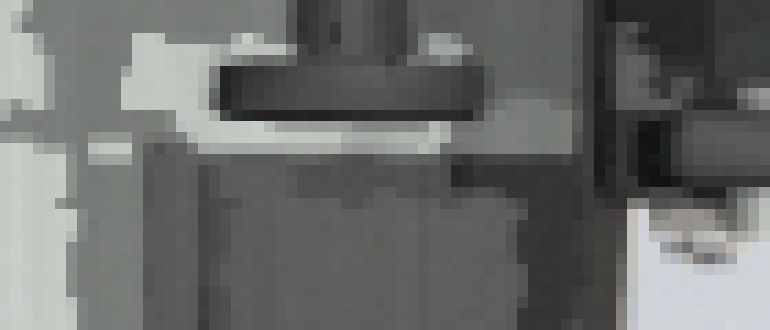

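```bash
python3 -c "
from workcell import job
print(job.hand_in())"
```

```text
the job is handed in; nothing more can be done
None
```

I did the whole job in order and handed it in at about 21 s of robot time, with the gripper well clear and touching nothing. The hand-in reports no verdict.

- **Stop down:** I pinched the pin and flipped the stop onto its end-stop, which I took from 9 N upward force and no further travel.
- **Gauging:** I turned the grey angle square to the fence and slid it along with about 3 to 7 N sideways against the fence (briefly 9 N on first contact). I then pressed it on the foot for about 1.4 s. The wrist read 11 to 12 N along the fence. Less the roughly 5 N of sliding friction, I estimate about 7 N at the foot; I had no direct reading there.
- **Release:** I eased the force off, opened the gripper until the wrist read zero, and flipped the stop back up to about 1.72 rad. The wrist force rose briefly to about 25 N during that flip.

**Last checks:**
- The angle's end is at about 60 mm along the fence and the raised foot's face at about 60 mm, within the roughly 1 mm the camera can resolve.
- The upright leg is parallel to the fence to within about 0.7 mm over its length.
- The angle stopped about 1.5 mm short of where my first fence fit put flush contact. The camera's fence-face readings drifted the same way, by 1 to 4 mm, so I take this as calibration error. The turning moment on the gripper at contact suggested the back edge was bearing along its length, not on a corner.
- The gripper made no moves near the wrench, jar, screwdriver or coloured look-alikes. I did not re-measure them at the end.

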